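# Hold the owl in the vise for the carver

### The job

Stand the roughed-out wooden owl on the vise's slide bar between the open jaws, upright and in the middle of the jaws, its flat back flush against the cork facing of the fixed jaw (the jaw nearer you) and its beak towards the carver. Press it against that cork, gently and squarely, with a steady push of about 10 newtons (a kilogram's weight), and finish while still holding it pressed there, your fingers touching only the owl and not the vise, because the carver will now wind the vise shut on it. Leave the vise's sliding jaw and everything else on the bench as they are.

Things in the scene. Friction and masses are not known exactly. Their poses are not given: they have to be found in the camera images.
- owl: roughed-out owl, pale wood, about 0.16 kg: a square foot block 40 mm deep (x), 50 mm wide (y), 55 mm high, and on it a small faceted owl with ear tufts, eyes and beak, 91 mm high in all, nowhere wider than the foot. Origin: centre of the underside; x towards the beak, z up. It stands on the bench beside two other carvings, beak within 40 degrees of world +x
- owl_grip (a point): on the owl's axis, 35 mm above its underside: a good height to grip the foot block across its 50 mm width (owl's y)
- owl_back (a point): middle of the foot block's flat back face: 20 mm behind the owl's axis (x = -20 mm), 27.5 mm above its underside; axes as the owl's
- vise: red bench vise with 110 mm jaws, bolted down. Origin: centre of its round base on the bench (radius 72 mm, lugs to 92 mm); x along the slide bar and screw, away from the robot (within 20 degrees of world +x). Along x: housing from -103 mm, fixed jaw -17 to 30, its cork facing 30 to 42, the open gap, then the sliding jaw, screw and bar handle. Jaw tops 153 mm above the bench
- seat (a point): on top of the slide bar, 105 mm above the bench, at the middle of the jaws' width, directly below the front face of the fixed jaw's uncompressed cork; axes as the vise's: x points from the cork into the gap, y along the jaws. The jaws rise 48 mm above it. The slide bar is flat steel, 52 mm wide (y), and runs through the whole gap; beside it the gap is open down to the base
- facing: cork facing of the fixed jaw: a pad 12 mm thick, 110 mm wide, from 1 to 47 mm above the slide bar. Origin: middle of its lower edge at its back, 12 mm behind its front face; axes as the vise's. It is springy: it gives 0.2 mm per newton pressed squarely on it (10 N squeeze it by 2 mm; at most 6 mm), and its origin moves back with it
- jaw (a joint): opening of the vise: the gap between the two cork facings (m), 0.085 to 0.110. The sliding jaw (110 mm wide, as high as the fixed one) is held by its screw and stays where it is under light pushes
- dove: another carving, to be left alone: a squat sitting bird on a 46 mm square foot 26 mm high, 70 mm high in all; origin under its centre
- finial: another carving, to be left alone: a round turned finial with a round foot of 48 mm diameter, 86 mm high; origin under its centre
- mallet: round dark wooden mallet standing on its head, 86 mm across, 228 mm high; to be left alone; origin under its centre
- chisel: chisel with an octagonal wooden handle, lying, 240 mm long and 25 mm high; to be left alone; origin where blade and handle meet, x along the blade
- calipers: steel outside calipers lying flat, about 165 mm long and 8 mm high; to be left alone; origin at their pivot, x towards the points
- sander: cork sanding block, 113 by 64 by 22 mm; to be left alone; origin under its centre
- spray: green plastic bottle, 62 mm across, 190 mm high; to be left alone; origin under its centre
- jaw_face (a point): middle of the width of the sliding jaw's cork facing, on its front face (towards the fixed jaw), at the height of the slide bar's top; axes as the vise's
There are look-alikes about, which are no part of the job. Leave any blue look-alike of the owl alone.

How it is judged:
By the outcome, as a careful person would: the job done as asked, in the order asked, and still so for the second after the job is handed in, while the arm keeps its last pose, push and grip.
It also fails if it takes over 58 s, if anything falls off the work surface, if the arm or the gripper's body presses on something with over 40 N, if the wrist force passes 120 N, or if a joint passes its speed limit or range.

### The arm

A 7-joint arm with a two-finger parallel gripper is mounted at the origin on the work surface. World frame = base frame: x ahead of the robot, y to its left, z up, the work surface at z = 0. Lengths are in mm, angles in rad, forces in N, time in s.
With the tool pointing down it reaches from about 400 to 875 mm from the base axis. Payload 4.4 kg.
Tool frame: the origin (TCP) lies between the finger pads; the fingertips stand 11 mm ahead of it and the grasp point (between the pads) lies 8 mm behind it; y points along the fingers, x is the direction in which the jaws open and shut, and the axes are right-handed (so a half turn about y gives the same grasp; the last joint's range is limited). The gripper opens to 85 mm and grips with 20 to 120 N. Pads are 22 mm wide; open, the fingers measure 114 mm over their backs; the gripper's body (76 mm by 85 mm) begins 54 mm behind the grasp point. The pads swing forward as they close: fully open they stand 13 mm farther back than shut.
Start: joints at [-1.337, 0.628, 0.038, 1.517, -0.027, 0.996, -0.02], TCP at [191.94, 621.029, 242.313] pointing down, gripper open.
Joint ranges: [-3.06, 3.06], [-0.37, 2.12], [-1.25, 1.32], [0.18, 2.47], [-1.1, 4.24], [0.23, 1.98], [-2.94, 2.94]. Speed limits (rad/s): [2.57, 2.57, 3.14, 3.14, 3.14, 3.14, 3.14].

### API

Orientations are given as [roll, pitch, yaw] about the fixed x, y, z axes, in that order (R = Rz(yaw) Ry(pitch) Rx(roll)).
In Python, from cell import * gives the robot as it stands.
- The arm moves only by the shell command python3 -m jog 'ROWS'. ROWS is JSON, a list of rows, each an object of numbers: "x", "y", "z": the shift along the tool's x, y, z in mm; "ax", "ay", "az": the turn, a rotation vector about the tool's x, y, z in rad; "grip": the finger opening in mm, from 0 to 85.4. In form: [{"x": .., "y": .., "z": .., "ax": .., "ay": .., "az": .., "grip": ..}, ...]. A call has 1 to 5 rows; each row is the pose to reach, as a shift and turn from the pose commanded when the call began, along the tool's axes at that moment; what a row does not reach only later rows make up. A row lasts 1/10 s, in which the tool goes at most 50 mm and 8.59 degrees, less where a joint would pass 70% of its speed; a pose out of reach is approached as far as the arm can. A call with a gripper value outside its range is refused whole. The fingers move at their own pace and stop on an object; the grip force is fixed at half the most. Time passes only in rows, so rows that repeat a pose let the fingers close. It gives the time, the measured TCP pose, the force and the opening at its end, in the units of the state.
- read_state(): the state, without advancing time (a new reading comes with each control period).
- get_image(name): name is "scene" or "top" or "wrist"; returns a dict with "color" (384x512x3 uint8, red, green, blue), "vfov" (degrees; the focal length in pixels is half the picture's height over the tangent of half this angle, whatever the lens; pixels are square), "cx", "cy" (the principal point, pixels), "camera_from_world" (4x4, takes a point from world to camera coordinates). Camera axes: x right, y down, z forward; pixel columns grow to the right and rows downward; lengths in mm; the calibration is good to about 2 mm. A picture is of the moment at which its call begins. There is no depth.
- finish_job(): hands the job in, once; it reports no verdict.
The state is a dict: "clock": time; "qpos": joint angles; "qd": joint speeds; "tau": joint torques, N m; "eef_pos": TCP position; "tool_rot": TCP orientation; "force": force on the tool from outside, world axes, zero at the start; "torque": the same for the moment, N m; "width": finger opening in mm.
Only numpy, scipy, OpenCV 4.12 (cv2) and the standard library are available. Lean on these libraries where they do the work, as an engineer would, in place of code of your own. Each camera call takes 0.05 s, during which the arm holds its last target.

## Working session

There is one attempt and no reset: what is moved stays moved. The work goes in short steps, Python scripts to look and compute and a shell command to move; the robot and the scene stay as the last step left them, time stands still between calls to the robot, and variables do not carry over. Pictures are saved under pics/ and viewed, and the job is handed in when it is done.

```bash
mkdir -p pics
cat > h.py <<'E'
from cell import *
import numpy as np, cv2
from scipy.spatial.transform import Rotation as R
def cam(n):
    g=get_image(n); c=g["color"]; f=c.shape[0]/2/np.tan(np.radians(g["vfov"])/2)
    return dict(img=c,f=f,cx=g["cx"],cy=g["cy"],T=np.array(g["camera_from_world"]))
def ray(c,u,v):
    d=np.array([(u-c["cx"])/c["f"],(v-c["cy"])/c["f"],1.]);T=c["T"];Rt=T[:3,:3].T
    return -Rt@T[:3,3], Rt@d
def onz(c,u,v,z):
    o,d=ray(c,u,v); return o+d*(z-o[2])/d[2]
def proj(c,p):
    q=c["T"][:3,:3]@np.array(p,float)+c["T"][:3,3]; return np.array([q[0]/q[2]*c["f"]+c["cx"],q[1]/q[2]*c["f"]+c["cy"]])
def save(c,name,crop=None,s=1):
    im=c["img"][:,:,::-1]
    if crop: a,b,x,y=crop; im=im[b:y,a:x]
    cv2.imwrite("pics/"+name,cv2.resize(im,None,fx=s,fy=s,interpolation=cv2.INTER_CUBIC))
E
python3 - <<'E'
from h import *
import pickle
s=read_state();print(s)
for n in ["scene","top","wrist"]:
    c=cam(n);save(c,n+"0.png",s=1.5);pickle.dump(c,open(n+"0.pkl","wb"));print(n,c["f"],c["cx"],c["cy"],ray(c,256,192))
E
```

```text
{'clock': 0.0, 'qpos': array([-1.3367918 ,  0.62932008,  0.03846918,  1.51835844, -0.02700664,
        0.99627964, -0.02003589]), 'qd': array([ 6.04594263e-04,  7.96291560e-04,  3.54199416e-04, -1.61655802e-04,
        5.95113309e-04,  5.43895038e-04,  5.41696889e-05]), 'tau': array([-5.62578327e-05, -5.63399971e+01,  1.22598186e+00, -1.93438107e+01,
        1.09814038e-02,  1.04422291e-02,  9.74405964e-06]), 'eef_pos': array([191.77734302, 620.4471245 , 241.40948743]), 'tool_rot': array([-1.57082955,  0.00184647,  1.27093046]), 'force': array([ 0.20029346, -0.19416127,  0.19664532]), 'torque': array([-0.03982357,  0.00451587,  0.02906504]), 'width': 85.35496382465429}
scene 478.1147843530289 255.07951217974252 190.09769170048875 (array([ 1219.21463881, -1027.57795307,  1207.7335776 ]), array([-0.41710951,  0.62407562, -0.66073354]))
top 432.76101952825405 255.3675095793986 189.6086000194974 (array([ 346.84845183,    8.39831997, 1422.78522006]), array([ 0.10731661, -0.00191115, -0.99423949]))
wrist 323.2843114230212 250.00101417496836 189.97217058814041 (array([117.91024126, 642.48771794, 372.90048311]), array([ 0.29785759, -0.07453915, -0.95189729]))
```

View pics/scene0.png

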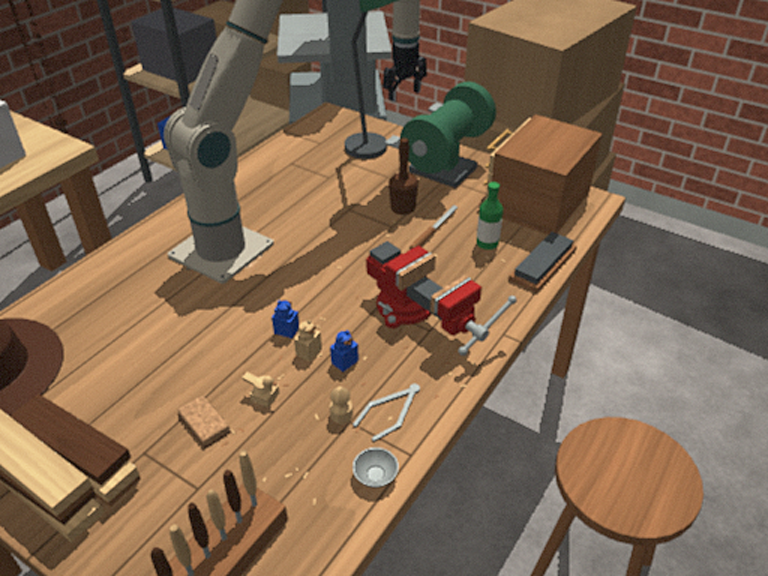

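View pics/top0.png

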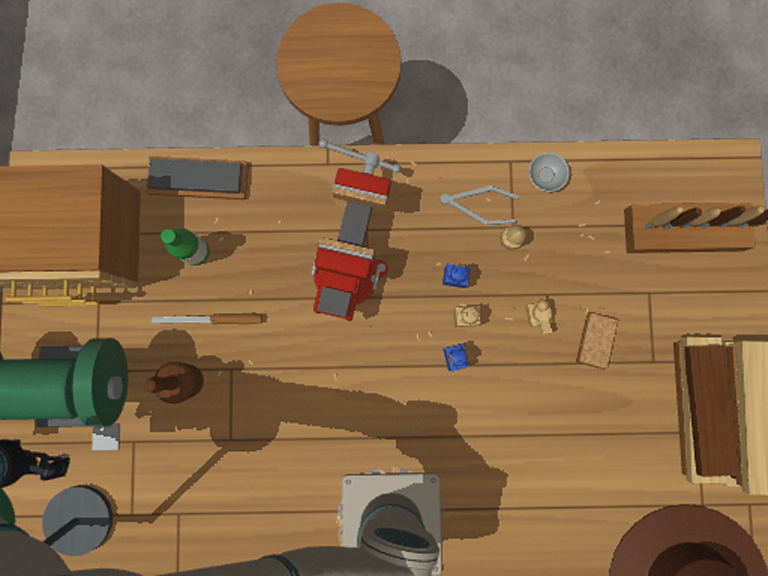

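View pics/wrist0.png

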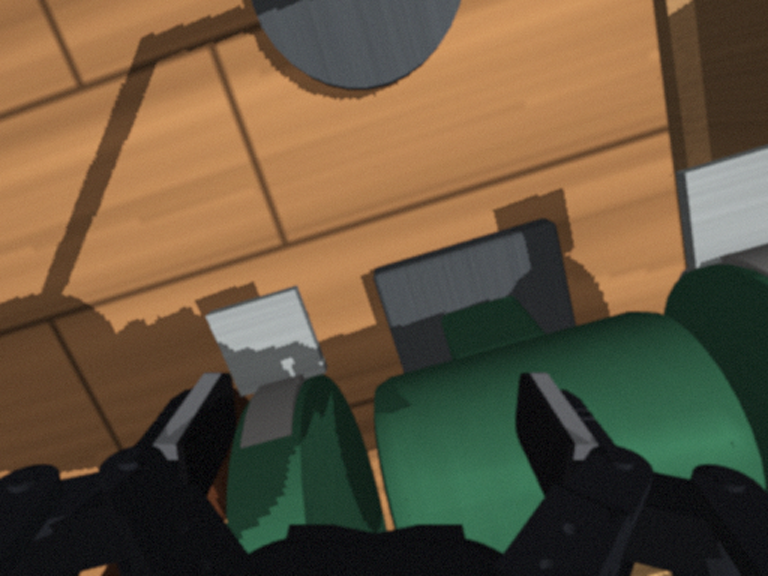

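Run:
```python
from h import *
import pickle
t=pickle.load(open("top0.pkl","rb"));s=pickle.load(open("scene0.pkl","rb"))
save(t,"topc.png",(195,90,400,260),3.8)
save(s,"scc.png",(160,150,360,300),3.9)
for n,u,v,z in [("owl",467,315,40),("blue1",457,275,40),("blue2",457,357,40),("dove",542,313,30),("finial",514,236,40),("visejaw",345,258,153),("visetop slide",362,186,153)]:
    print(n,onz(t,u/1.5,v/1.5,z))
```

```text
owl [ 435.37026189 -170.27046219   40.        ]
blue1 [ 521.65824054 -151.42831091   40.        ]
blue2 [ 346.74512776 -146.39517624   40.        ]
dove [ 437.73227316 -332.74373555   30.        ]
finial [ 604.63378638 -277.05128713   40.        ]
visejaw [544.82021316  82.12804625 153.        ]
visetop slide [690.10232526  46.71811303 153.        ]
```

View pics/topc.png

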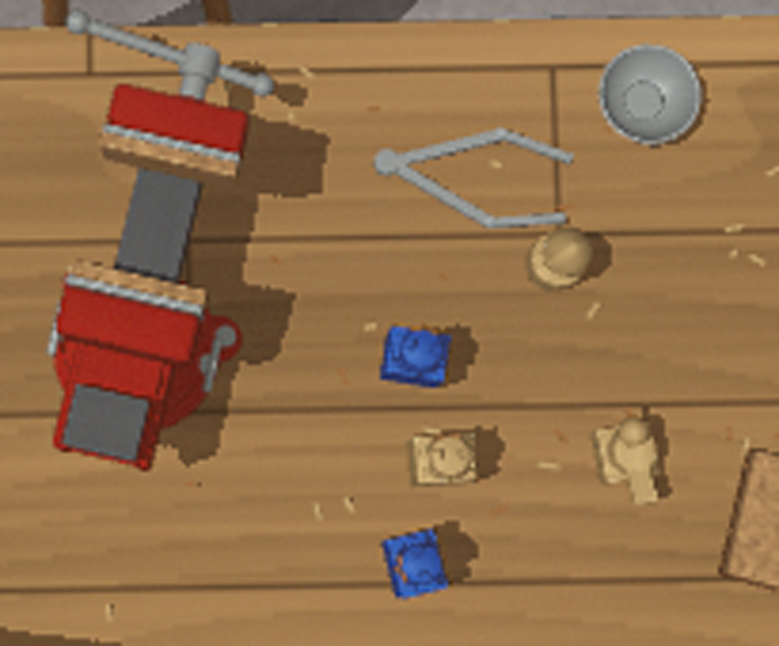

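View pics/scc.png

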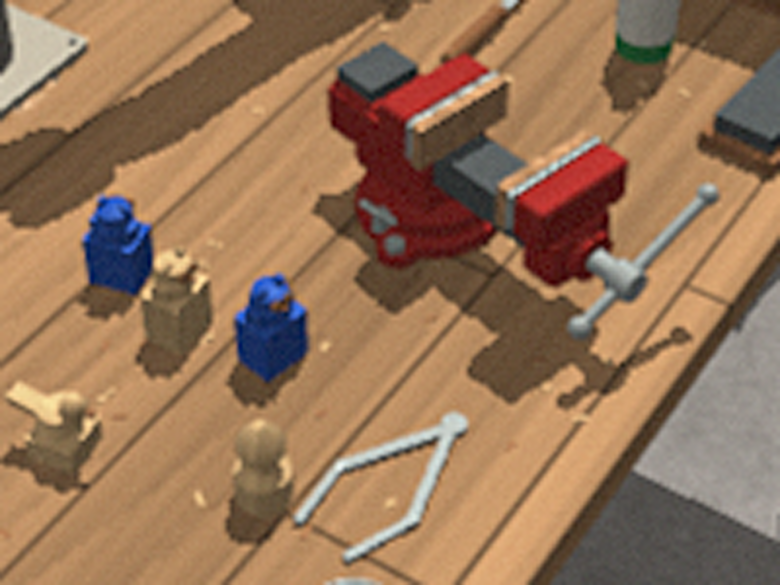

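Candidates for the owl, in "top" pixels: pale square-footed figure (311,210), blue owls (305,183) and (305,238), dove (361,209), finial (343,157). The crop shows the pale owl with ear tufts at (311,210), between the two blue ones, so that's the one I'll take. First I'll raise the tool and swing across.

```bash
cat >> h.py <<'E'
def go(p,yaw,s=None):
    s=s or read_state(); Rt=R.from_euler("xyz",s["tool_rot"]).as_matrix()
    d=Rt.T@(np.array(p,float)-s["eef_pos"])
    Rg=R.from_euler("xyz",[-np.pi/2,0,yaw]).as_matrix()
    w=R.from_matrix(Rt.T@Rg).as_rotvec()
    print("now",s["eef_pos"].round(1),s["tool_rot"].round(3),"d",d.round(1),"w",w.round(4),"F",s["force"].round(1),"W",round(s["width"],1),"t",round(s["clock"],2))
E
python3 -m jog '[{"y":-60},{"y":-100}]'; python3 -c "
from h import *
go([560,200,340],1.4)"
```

```text
now [191.8 620.6 241.6] [-1.571e+00  1.000e-03  1.271e+00] d [-293.2  -98.  -476. ] w [-1.000e-04 -1.289e-01 -1.500e-03] F [ 0.4 -0.   0.5] W 85.6 t 0.15$[0]: bad value
```

```bash
python3 -m jog '[{"x":0,"y":-50,"z":0,"ax":0,"ay":0,"az":0,"grip":85},{"x":0,"y":-100,"z":0,"ax":0,"ay":0,"az":0,"grip":85}]'; python3 -c "
from h import *
go([560,200,340],1.4)"
```

```text
clock: 0.35
eef_pos: [191.6, 619.9, 341.6]
tool_rot: [-1.571, 0.005, 1.271]
force: [0.4, 1.5, 1.6]
width: 85.1
now [191.6 619.9 341.6] [-1.571  0.005  1.271] d [-292.4    3.1 -476. ] w [-0.0002 -0.129  -0.0049] F [0.4 1.5 1.6] W 85.1 t 0.35
```

```bash
for i in 1; do python3 -m jog '[{"x":-26,"y":0,"z":-42,"ax":0,"ay":-0.02,"az":0,"grip":85},{"x":-52,"y":0,"z":-84,"ax":0,"ay":-0.04,"az":0,"grip":85},{"x":-78,"y":0,"z":-126,"ax":0,"ay":-0.06,"az":0,"grip":85},{"x":-104,"y":0,"z":-168,"ax":0,"ay":-0.08,"az":0,"grip":85},{"x":-130,"y":0,"z":-210,"ax":0,"ay":-0.1,"az":0,"grip":85}]'; done; python3 -c "
from h import *
go([560,200,340],1.4)"
```

```text
clock: 0.85
eef_pos: [355.1, 433.0, 342.2]
tool_rot: [-1.571, 0.0, 1.372]
force: [0.1, 0.6, -0.5]
width: 85.2
now [355.1 433.  342.2] [-1.571  0.     1.372] d [-188.     2.2 -246.9] w [-0.0001 -0.0279 -0.0002] F [ 0.1  0.6 -0.5] W 85.2 t 0.85
```

```bash
python3 -m jog '[{"x":-30,"y":0,"z":-40,"ax":0,"ay":0,"az":0,"grip":85},{"x":-60,"y":0,"z":-80,"ax":0,"ay":0,"az":0,"grip":85},{"x":-90,"y":0,"z":-120,"ax":0,"ay":0,"az":0,"grip":85},{"x":-120,"y":0,"z":-160,"ax":0,"ay":0,"az":0,"grip":85},{"x":-150,"y":0,"z":-200,"ax":0,"ay":0,"az":0,"grip":85}]'; python3 -c "
from h import *
go([570,70,340],1.36)"
```

```text
clock: 1.35
eef_pos: [521.3, 246.4, 342.2]
tool_rot: [-1.571, -0.0, 1.371]
force: [0.6, -0.3, -0.0]
width: 85.3
now [521.3 246.4 342.2] [-1.571 -0.     1.371] d [-163.2    2.2  -82.7] w [-0.0003  0.0112  0.    ] F [ 0.6 -0.3 -0. ] W 85.3 t 1.35
```

```bash
python3 -m jog '[{"x":-42,"y":0,"z":-22,"ax":0,"ay":0,"az":0,"grip":85},{"x":-84,"y":0,"z":-44,"ax":0,"ay":0,"az":0,"grip":85},{"x":-126,"y":0,"z":-66,"ax":0,"ay":0,"az":0,"grip":85},{"x":-163,"y":0,"z":-83,"ax":0,"ay":0,"az":0,"grip":85},{"x":-163,"y":0,"z":-83,"ax":0,"ay":0,"az":0,"grip":85}]'
python3 - <<'E'
from h import *
import pickle
go([430,-170,340],1.57)
c=cam("wrist");pickle.dump(c,open("wv.pkl","wb"));save(c,"wv.png",s=1.5)
E
```

```text
clock: 1.85
eef_pos: [570.4, 63.3, 342.2]
tool_rot: [-1.572, 0.005, 1.36]
force: [0.7, 0.1, -0.2]
width: 84.9
now [570.4  63.3 342.2] [-1.572  0.005  1.36 ] d [-257.6    3.3   88.4] w [ 0.001  -0.2103 -0.005 ] F [ 0.7  0.1 -0.2] W 84.9 t 1.85
```

View pics/wv.png

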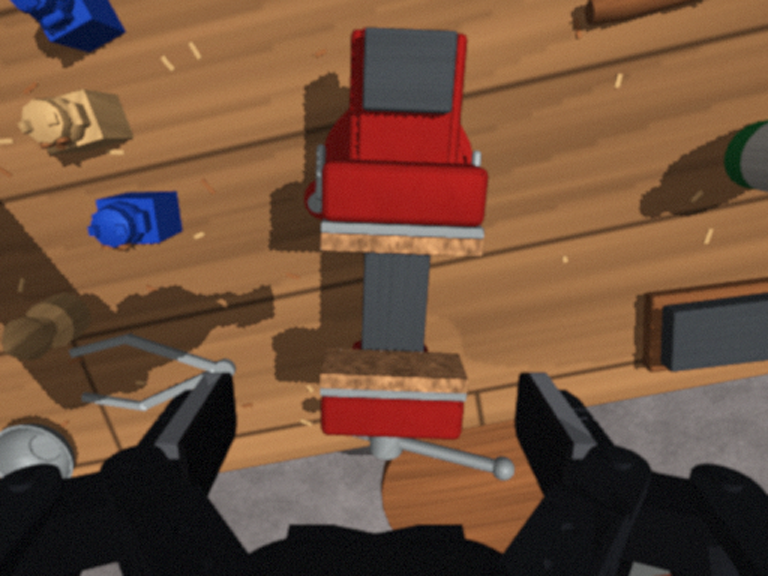

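Run:
```python
from h import *
import pickle
c=pickle.load(open("wv.pkl","rb"))
save(c,"wvc.png",(200,130,340,300),4.5 if 0 else 3.5)
print(ray(c,256,192))
```

```text
(array([494.71641243,  79.1867356 , 473.52153157]), array([ 0.30405547, -0.05117052, -0.95148071]))
```

View pics/wvc.png

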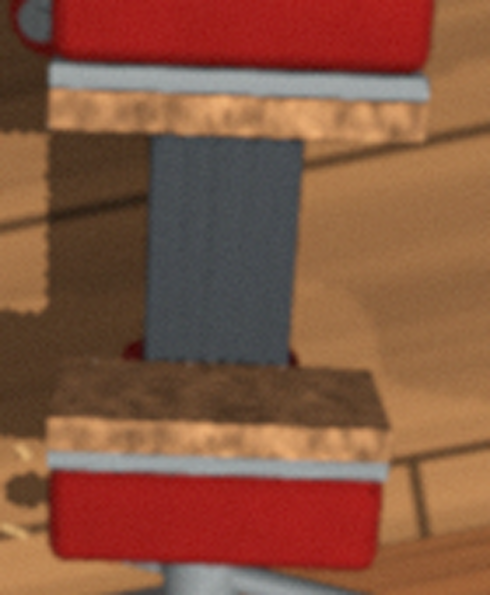

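Run:
```python
from h import *
import pickle
c=pickle.load(open("wv.pkl","rb"))
f=lambda x,y,z:onz(c,200+x/3.5-.5+.14,130+y/3.5-.5+.14,z)[:2]
for n,a,b,z in [("fixfront",(49,130),(426,143),152),("fixback",(48,90),(428,102),152),("slidefront",(48,418),(389,432),152),("slideback",(48,456),(389,467),152),("barL",(150,140),(145,360),105),("barR",(302,145),(290,365),105)]:
    A,B=f(*a,z),f(*b,z);d=B-A
    print(n,A.round(1),B.round(1),"len",np.linalg.norm(d).round(1),"mid",((A+B)/2).round(1),"dir deg",np.degrees(np.arctan2(d[1],d[0])).round(2))
```

```text
fixfront [562.   25.1] [588.7 132. ] len 110.1 mid [575.4  78.6] dir deg 75.95
fixback [550.4  27.7] [576.8 134.3] len 109.8 mid [563.6  81. ] dir deg 76.13
slidefront [652.7   2.1] [679.9 106.9] len 108.2 mid [666.3  54.5] dir deg 75.44
slideback [665.9  -1.2] [692.3 104.9] len 109.4 mid [679.1  51.9] dir deg 75.99
barL [582.2  49.5] [660.6  30.3] len 80.7 mid [621.4  39.9] dir deg -13.77
barR [594.5  99. ] [673.2  80.5] len 80.9 mid [633.9  89.7] dir deg -13.21
```

```bash
python3 -m jog '[{"x":-42,"y":0,"z":15,"ax":0,"ay":-0.05,"az":0,"grip":85},{"x":-84,"y":0,"z":30,"ax":0,"ay":-0.1,"az":0,"grip":85},{"x":-126,"y":0,"z":45,"ax":0,"ay":-0.15,"az":0,"grip":85},{"x":-168,"y":5,"z":60,"ax":0,"ay":-0.2,"az":0,"grip":85},{"x":-210,"y":15,"z":80,"ax":0,"ay":-0.21,"az":0,"grip":85}]'
python3 - <<'E'
from h import *
go([415,-165,300],1.57)
E
```

```text
clock: 2.4
eef_pos: [449.4, -118.1, 327.6]
tool_rot: [-1.573, -0.0, 1.585]
force: [0.5, -0.5, 0.2]
width: 85.2
now [ 449.4 -118.1  327.6] [-1.573 -0.     1.585] d [-46.4  27.6  35.1] w [0.0023 0.0149 0.0002] F [ 0.5 -0.5  0.2] W 85.2 t 2.4
```

```bash
python3 -m jog '[{"x":-30,"y":20,"z":20,"ax":0,"ay":0,"az":0,"grip":85},{"x":-46,"y":28,"z":35,"ax":0,"ay":0.01,"az":0,"grip":85},{"x":-46,"y":28,"z":35,"ax":0,"ay":0.015,"az":0,"grip":85},{"x":-46,"y":28,"z":35,"ax":0,"ay":0.015,"az":0,"grip":85}]'
python3 - <<'E'
from h import *
import pickle
go([435,-170,200],1.57)
c=cam("wrist");pickle.dump(c,open("wo.pkl","wb"));save(c,"wo.png",s=1.5)
print(proj(c,[435,-170,0]))
u,v=proj(c,[435,-170,50]).astype(int)
save(c,"woc.png",(u-70,v-60,u+70,v+60),5)
print(u,v)
E
```

```text
clock: 2.8
eef_pos: [415.4, -163.3, 299.4]
tool_rot: [-1.571, -0.001, 1.567]
force: [0.9, 0.8, 0.2]
width: 85.3
now [ 415.4 -163.3  299.4] [-1.571e+00 -1.000e-03  1.567e+00] d [ -6.7  99.4 -19.6] w [ 0.0005 -0.003   0.0008] F [0.9 0.8 0.2] W 85.3 t 2.8
[245.68977355 162.67912702]
245 171
```

View pics/wo.png

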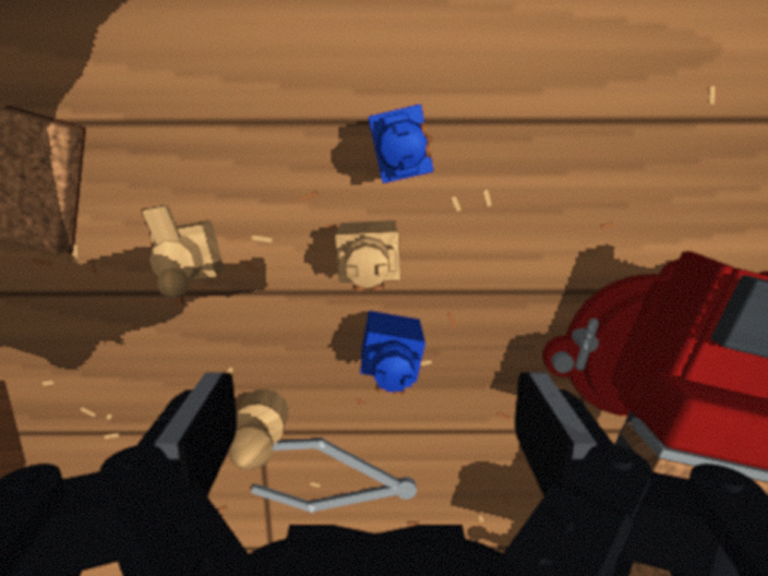

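View pics/woc.png

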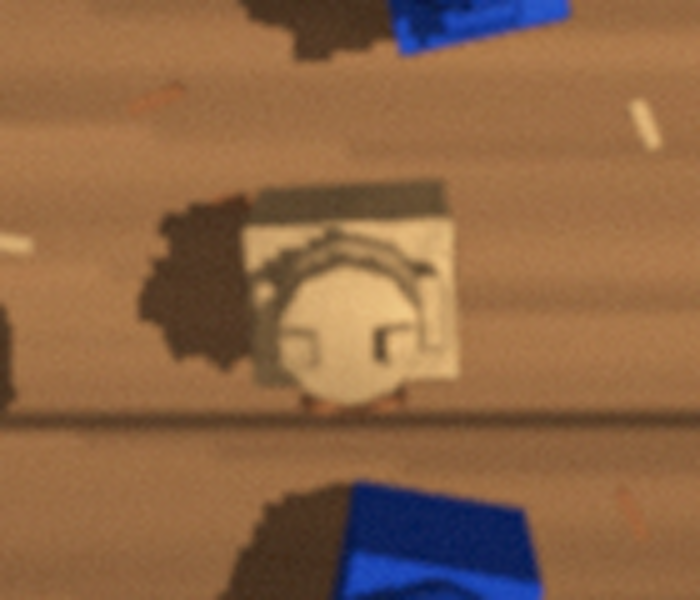

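Run:
```python
from h import *
import pickle
c=pickle.load(open("wo.pkl","rb"))
f=lambda x,y,z:onz(c,175+(x+.5)/5-.5,111+(y+.5)/5-.5,z)[:2]
P=[f(*p,55) for p in [(243,226),(453,217),(459,378),(254,386)]]
for a,b in [(0,1),(1,2),(2,3),(3,0)]:
    d=P[b]-P[a];print(np.linalg.norm(d).round(1),np.degrees(np.arctan2(d[1],d[0])).round(1))
print(np.array(P).round(1),np.mean(P,0).round(1))
a,b=f(250,190,0),f(445,181,0);print(a,b,(a+b)/2)
t=pickle.load(open("top0.pkl","rb"))
for p in [*P]: print(proj(t,[*p,55])*1.5)
```

```text
49.6 92.3
39.7 2.7
49.9 -87.9
39.5 -177.8
[[ 414.2 -195.7]
 [ 412.3 -146.2]
 [ 451.9 -144.3]
 [ 453.7 -194.2]] [ 433.  -170.1]
[ 415.57566457 -198.17216775] [ 413.34767626 -145.81564113] [ 414.46167041 -171.99390444]
[480.28610487 324.36880504]
[456.79882937 325.67490776]
[455.37579272 306.91505364]
[478.94368564 305.67161301]
```

Run:
```python
from h import *
go([433,-170,120],1.611)
```

```text
now [ 416.  -162.9  299.6] [-1.572e+00 -1.000e-03  1.569e+00] d [ -7.1 179.6 -16.8] w [ 0.0012 -0.0424  0.0006] F [ 0.5 -0.6 -0.5] W 85.1 t 2.85
```

```bash
python3 -m jog '[{"x":-4,"y":45,"z":-9,"ax":0,"ay":-0.02,"az":0,"grip":85},{"x":-7,"y":90,"z":-17,"ax":0,"ay":-0.042,"az":0,"grip":85},{"x":-7,"y":135,"z":-17,"ax":0,"ay":-0.042,"az":0,"grip":85},{"x":-7,"y":170,"z":-17,"ax":0,"ay":-0.042,"az":0,"grip":85},{"x":-7,"y":170,"z":-17,"ax":0,"ay":-0.042,"az":0,"grip":85}]'
python3 - <<'E'
from h import *
go([433,-170,31],1.611)
c=cam("wrist");save(c,"wd.png",s=1.5)
for p in [[433,-170,91],[414.2,-195.7,55],[412.3,-146.2,55]]: print(proj(c,p)*1.5)
E
```

```text
clock: 3.35
eef_pos: [430.4, -168.8, 125.9]
tool_rot: [-1.564, -0.004, 1.611]
force: [-0.5, 0.7, -0.0]
width: 85.2
now [ 430.4 -168.8  125.9] [-1.564 -0.004  1.611] d [-1.7 94.8 -3.3] w [-0.0072  0.0001  0.0039] F [-0.5  0.7 -0. ] W 85.2 t 3.35
[373.69925121 355.3595544 ]
[316.35402828 278.12981739]
[430.05338785 278.22887306]
```

View pics/wd.png

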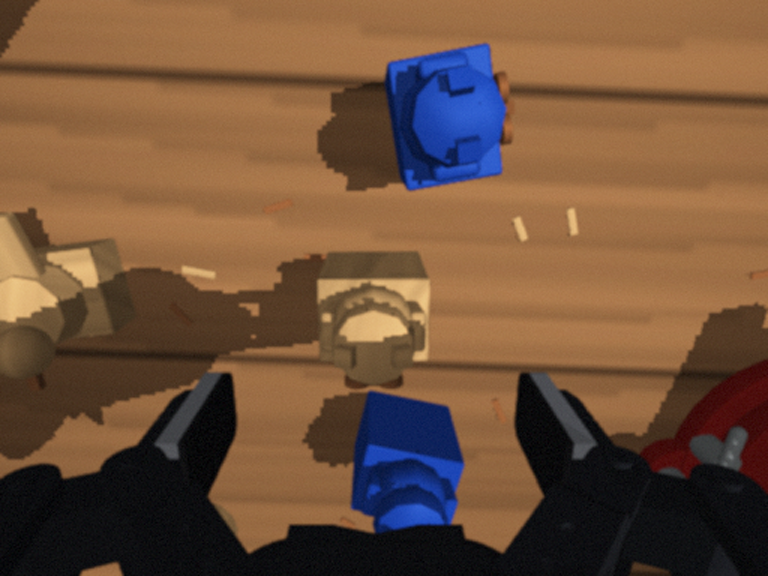

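```bash
python3 -m jog '[{"x":-1.5,"y":20,"z":-3,"ax":0,"ay":0,"az":0,"grip":85},{"x":-1.5,"y":45,"z":-3,"ax":0,"ay":0,"az":0,"grip":85},{"x":-1.5,"y":70,"z":-3,"ax":0,"ay":0,"az":0,"grip":85},{"x":-1.5,"y":90,"z":-3,"ax":0,"ay":0,"az":0,"grip":85},{"x":-1.5,"y":90,"z":-3,"ax":0,"ay":0,"az":0,"grip":85}]'
python3 - <<'E'
from h import *
go([433,-170,31],1.611)
E
```

```text
clock: 3.9
eef_pos: [436.1, -172.3, 39.6]
tool_rot: [-1.571, -0.0, 1.609]
force: [-0.2, 0.9, 0.4]
width: 84.9
now [ 436.1 -172.3   39.6] [-1.571 -0.     1.609] d [2.4 8.6 3. ] w [ 0.0007 -0.0018  0.0005] F [-0.2  0.9  0.4] W 84.9 t 3.9
```

```bash
python3 -m jog '[{"x":2.5,"y":8.5,"z":3,"ax":0,"ay":0,"az":0,"grip":85},{"x":2.5,"y":8.5,"z":3,"ax":0,"ay":0,"az":0,"grip":85}]'
python3 - <<'E'
from h import *
go([433,-170,31],1.611)
E
```

```text
clock: 4.1
eef_pos: [434.0, -170.2, 32.8]
tool_rot: [-1.575, -0.0, 1.609]
force: [-0.5, 0.3, -1.0]
width: 85.1
now [ 434.  -170.2   32.8] [-1.575 -0.     1.609] d [0.2 1.8 1. ] w [ 0.0044 -0.002   0.0002] F [-0.5  0.3 -1. ] W 85.1 t 4.1
```

Close on it.

```bash
python3 -m jog '[{"x":0,"y":0,"z":0,"ax":0,"ay":0,"az":0,"grip":60},{"x":0,"y":0,"z":0,"ax":0,"ay":0,"az":0,"grip":45},{"x":0,"y":0,"z":0,"ax":0,"ay":0,"az":0,"grip":40},{"x":0,"y":0,"z":0,"ax":0,"ay":0,"az":0,"grip":40},{"x":0,"y":0,"z":0,"ax":0,"ay":0,"az":0,"grip":40}]'; python3 -m jog '[{"x":0,"y":0,"z":0,"ax":0,"ay":0,"az":0,"grip":40},{"x":0,"y":0,"z":0,"ax":0,"ay":0,"az":0,"grip":40}]'
python3 - <<'E'
from h import *
go([433,-170,31],1.611)
c=cam("wrist");save(c,"wg.png",s=1.5)
E
```

```text
clock: 4.6
eef_pos: [433.2, -170.4, 32.4]
tool_rot: [-1.574, -0.0, 1.609]
force: [0.4, 1.2, 10.5]
width: 48.7
clock: 4.8
eef_pos: [433.2, -170.4, 32.4]
tool_rot: [-1.574, -0.0, 1.609]
force: [0.0, 1.5, 10.4]
width: 49.8
now [ 433.2 -170.4   32.4] [-1.574 -0.     1.609] d [0.4 1.4 0.2] w [ 0.0032 -0.0024  0.0003] F [ 0.   1.5 10.4] W 49.8 t 4.8
```

View pics/wg.png

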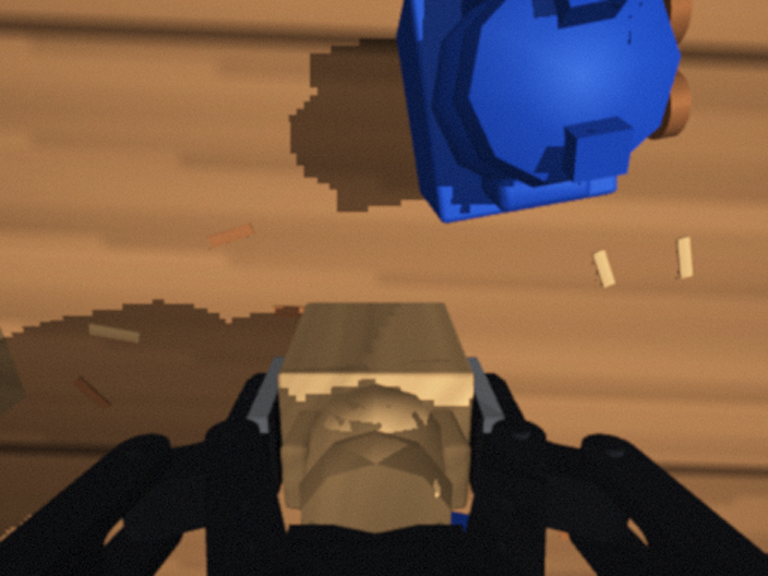

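```bash
python3 -m jog '[{"x":0,"y":-15,"z":0,"ax":0,"ay":0,"az":0,"grip":40},{"x":0,"y":-50,"z":0,"ax":0,"ay":0,"az":0,"grip":40},{"x":0,"y":-95,"z":0,"ax":0,"ay":0,"az":0,"grip":40},{"x":0,"y":-140,"z":0,"ax":0,"ay":0,"az":0,"grip":40},{"x":0,"y":-185,"z":0,"ax":0,"ay":0,"az":0,"grip":40}]'; python3 -m jog '[{"x":0,"y":-30,"z":0,"ax":0,"ay":0,"az":0,"grip":40},{"x":0,"y":-30,"z":0,"ax":0,"ay":0,"az":0,"grip":40},{"x":0,"y":-30,"z":0,"ax":0,"ay":0,"az":0,"grip":40}]'
python3 - <<'E'
from h import *
go([620,68,250],1.571-.244)
E
```

```text
clock: 5.35
eef_pos: [431.1, -170.6, 218.1]
tool_rot: [-1.57, 0.0, 1.607]
force: [1.4, 0.3, -2.0]
width: 49.4
clock: 5.65
eef_pos: [431.6, -170.4, 246.4]
tool_rot: [-1.572, -0.0, 1.608]
force: [0.9, 0.2, -1.5]
width: 49.0
now [ 431.6 -170.4  246.4] [-1.572 -0.     1.608] d [ 231.2   -3.3 -197.1] w [1.300e-03 2.812e-01 2.000e-04] F [ 0.9  0.2 -1.5] W 49.0 t 5.65
```

```bash
python3 -m jog '[{"x":30,"y":0,"z":-24,"ax":0,"ay":0.03,"az":0,"grip":40},{"x":68,"y":0,"z":-55,"ax":0,"ay":0.08,"az":0,"grip":40},{"x":106,"y":0,"z":-86,"ax":0,"ay":0.13,"az":0,"grip":40},{"x":144,"y":0,"z":-117,"ax":0,"ay":0.18,"az":0,"grip":40},{"x":180,"y":0,"z":-147,"ax":0,"ay":0.23,"az":0,"grip":40}]'
python3 - <<'E'
from h import *
go([606.5,71,240],1.571-.244)
E
```

```text
clock: 6.15
eef_pos: [571.7, 16.8, 243.7]
tool_rot: [-1.567, 0.001, 1.376]
force: [0.6, 0.0, -1.0]
width: 49.1
now [571.7  16.8 243.7] [-1.567e+00  1.000e-03  1.376e+00] d [ 59.9   3.6 -23.7] w [-0.0039  0.049  -0.0012] F [ 0.6  0.  -1. ] W 49.1 t 6.15
```

```bash
python3 -m jog '[{"x":30,"y":0,"z":-12,"ax":0,"ay":0.03,"az":0,"grip":40},{"x":50,"y":2,"z":-20,"ax":0,"ay":0.047,"az":0,"grip":40},{"x":55,"y":4,"z":-23,"ax":0,"ay":0.047,"az":0,"grip":40},{"x":55,"y":4,"z":-23,"ax":0,"ay":0.047,"az":0,"grip":40}]'
python3 - <<'E'
from h import *
go([606.5,71,240],1.571-.244)
import pickle
for n in ["wrist","scene","top"]:
    c=cam(n);pickle.dump(c,open(n+"1.pkl","wb"))
    if n=="wrist": save(c,"wh.png",s=1.5)
    else:
        u,v=proj(c,[606,71,160]).astype(int); save(c,n+"h.png",(u-60,v-60,u+60,v+60),6 if 0 else 5); print(n,u,v)
E
```

```text
clock: 6.55
eef_pos: [604.0, 64.3, 239.7]
tool_rot: [-1.567, 0.002, 1.332]
force: [0.5, -0.2, -0.6]
width: 48.9
now [604.   64.3 239.7] [-1.567  0.002  1.332] d [ 7.1 -0.3 -0.9] w [-0.0035  0.005  -0.002 ] F [ 0.5 -0.2 -0.6] W 48.9 t 6.55
scene 285 179
top 233 151
```

View pics/wh.png

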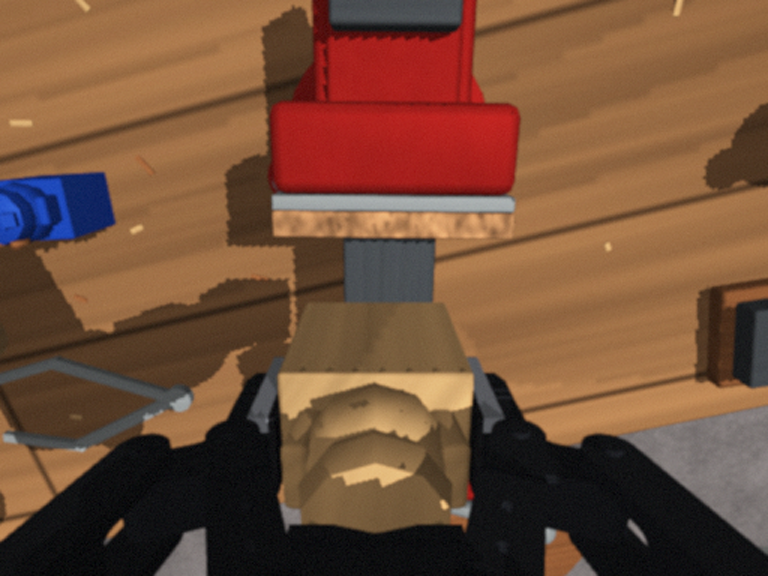

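View pics/sceneh.png

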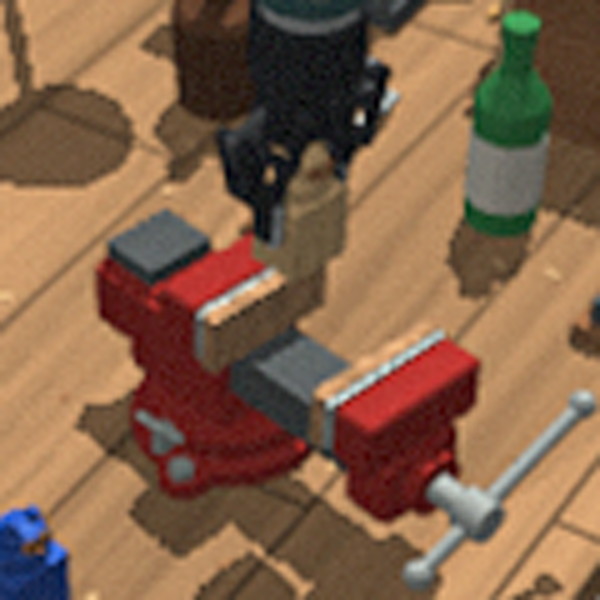

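View pics/toph.png

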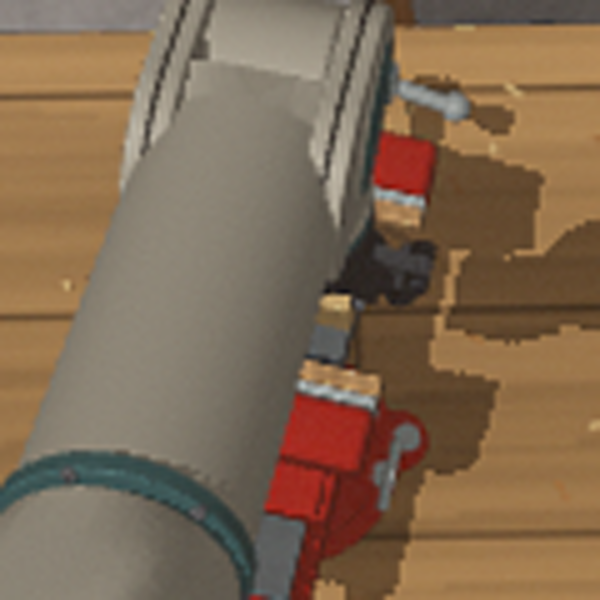

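Run:
```python
from h import *
import pickle
c=pickle.load(open("wrist1.pkl","rb"))
save(c,"whc.png",(170,115,340,275),4.5)
```

```text
(no output)
```

View pics/whc.png

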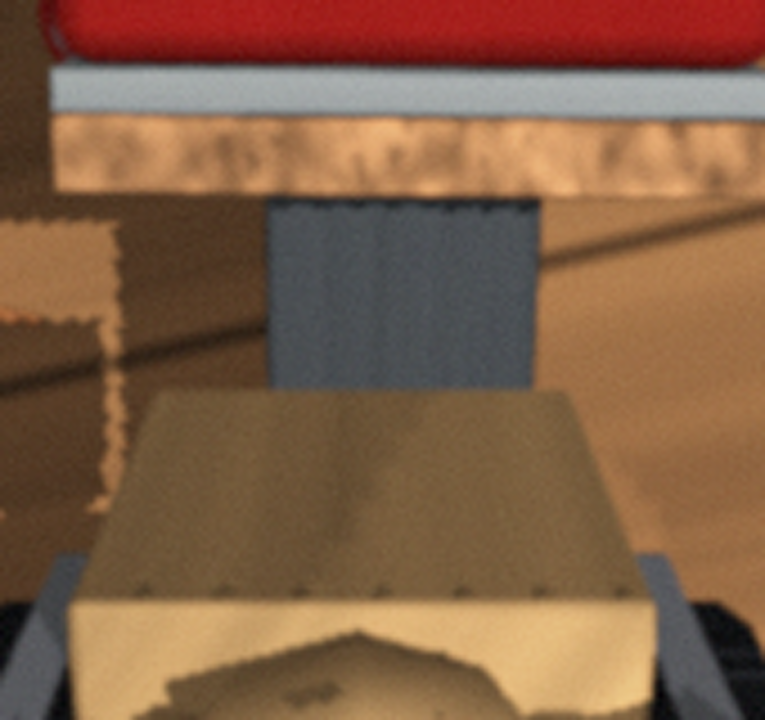

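Run:
```python
from h import *
import pickle
c=pickle.load(open("wrist1.pkl","rb"))
f=lambda x,y,z:onz(c,170+(x+.5)/4.5-.5,115+(y+.5)/4.5-.5,z)[:2]
for n,a,b,z in [("fixfront",(54,190),(764,198),152),("fixback",(52,113),(764,122),152),("owlbot",(155,391),(570,391),207.3),("owltop",(70,600),(655,601),262.3),("barT",(267,200),(540,200),105),("barB",(268,388),(534,388),105)]:
    A,B=f(*a,z),f(*b,z);d=B-A
    print(n,A.round(1),B.round(1),"len",np.linalg.norm(d).round(1),"mid",((A+B)/2).round(1),"dir deg",np.degrees(np.arctan2(d[1],d[0])).round(2))
x=np.array([np.cos(-.244),np.sin(-.244)])
print(np.array([604,64.3])-20*x)
```

```text
fixfront [561.2  24.9] [588.1 130.3] len 108.8 mid [574.6  77.6] dir deg 75.68
fixback [549.8  28.1] [576.5 132.1] len 107.4 mid [563.2  80.1] dir deg 75.61
owlbot [579.3  43.7] [591.   91.9] len 49.6 mid [585.2  67.8] dir deg 76.36
owltop [578.6  44.4] [590.1  91.7] len 48.7 mid [584.4  68.1] dir deg 76.27
barT [579.2  50.7] [591.2 100.1] len 50.8 mid [585.2  75.4] dir deg 76.34
barB [615.1  41.5] [627.2  91.6] len 51.5 mid [621.2  66.5] dir deg 76.36
[584.59241208  69.13172133]
```

```bash
python3 -m jog '[{"x":4,"y":0,"z":0,"ax":0,"ay":0.003,"az":0,"grip":40},{"x":7.5,"y":0,"z":0,"ax":0,"ay":0.005,"az":0,"grip":40},{"x":7.5,"y":20,"z":0,"ax":0,"ay":0.005,"az":0,"grip":40},{"x":7.5,"y":45,"z":0,"ax":0,"ay":0.005,"az":0,"grip":40},{"x":7.5,"y":45,"z":0,"ax":0,"ay":0.005,"az":0,"grip":40}]'; python3 -m jog '[{"x":0,"y":0,"z":0,"ax":0,"ay":0,"az":0,"grip":40}]'
python3 - <<'E'
from h import *
x=np.array([.971,-.2385]);o=np.array([604,64.3])+x[::-1]*[-1,1]*-1*0+7.6*np.array([.2385,.971])
print(o); go([*o,145],1.325)
import pickle
c=cam("wrist");pickle.dump(c,open("wrist2.pkl","wb"))
save(c,"wi.png",(170,85,340,275),3)
E
```

```text
clock: 7.2
eef_pos: [604.4, 72.1, 194.1]
tool_rot: [-1.565, 0.002, 1.326]
force: [-0.7, 0.4, -1.0]
width: 49.3
clock: 7.3
eef_pos: [606.8, 71.6, 197.1]
tool_rot: [-1.571, 0.0, 1.326]
force: [-0.0, -0.1, -1.0]
width: 49.4
[605.8126  71.6796]
now [606.8  71.6 197.1] [-1.571  0.     1.326] d [-0.2 52.1  1. ] w [-0.0003  0.0008 -0.0002] F [-0.  -0.1 -1. ] W 49.4 t 7.3
```

View pics/wi.png

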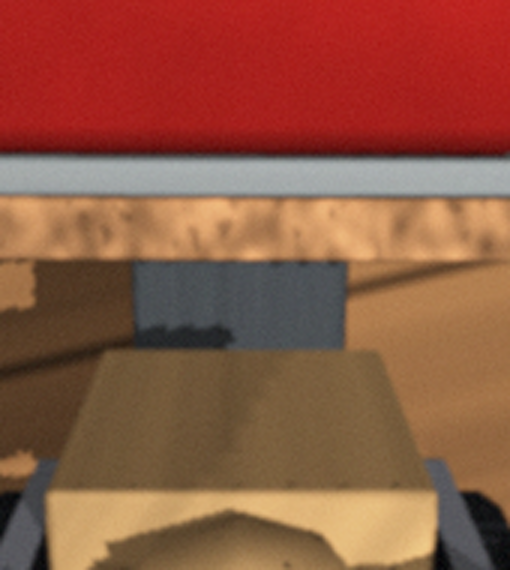

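```bash
python3 -m jog '[{"x":0,"y":15,"z":0,"ax":0,"ay":0,"az":0,"grip":40},{"x":0,"y":35,"z":0,"ax":0,"ay":0,"az":0,"grip":40},{"x":0,"y":52,"z":0,"ax":0,"ay":0,"az":0,"grip":40},{"x":0,"y":52,"z":0,"ax":0,"ay":0,"az":0,"grip":40},{"x":0,"y":52,"z":0,"ax":0,"ay":0,"az":0,"grip":40}]';python3 - <<'E'
from h import *
go([605.8,71.7,137.5],1.325)
import pickle
c=cam("wrist");pickle.dump(c,open("wrist3.pkl","wb"))
save(c,"wj.png",(170,85,340,275),3)
E
```

```text
clock: 7.85
eef_pos: [607.7, 71.6, 146.1]
tool_rot: [-1.572, -0.001, 1.326]
force: [1.2, -0.6, -1.5]
width: 49.3
now [607.7  71.6 146.1] [-1.572e+00 -1.000e-03  1.326e+00] d [-0.3  8.6  1.9] w [0.0017 0.0009 0.0005] F [ 1.2 -0.6 -1.5] W 49.3 t 7.85
```

View pics/wj.png

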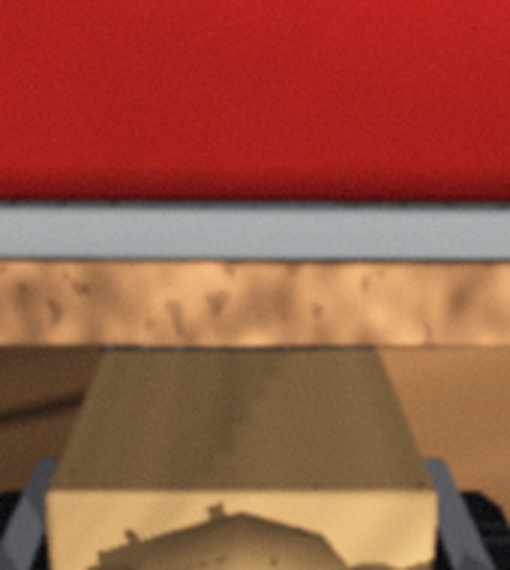

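```bash
python3 -m jog '[{"x":0,"y":3,"z":0,"ax":0,"ay":0,"az":0,"grip":40},{"x":0,"y":5,"z":0,"ax":0,"ay":0,"az":0,"grip":40},{"x":0,"y":5,"z":0,"ax":0,"ay":0,"az":0,"grip":40},{"x":0,"y":5,"z":0,"ax":0,"ay":0,"az":0,"grip":40}]';python3 -m jog '[{"x":0,"y":1,"z":0,"ax":0,"ay":0,"az":0,"grip":40},{"x":0,"y":1,"z":0,"ax":0,"ay":0,"az":0,"grip":40}]';python3 -m jog '[{"x":0,"y":1,"z":0,"ax":0,"ay":0,"az":0,"grip":40},{"x":0,"y":1,"z":0,"ax":0,"ay":0,"az":0,"grip":40}]'
```

```text
clock: 8.3
eef_pos: [606.9, 71.7, 139.9]
tool_rot: [-1.571, -0.0, 1.326]
force: [-0.1, 0.5, -1.7]
width: 49.6
clock: 8.5
eef_pos: [606.8, 71.7, 138.7]
tool_rot: [-1.571, 0.0, 1.326]
force: [0.1, 1.1, -1.5]
width: 49.3
clock: 8.7
eef_pos: [606.8, 71.7, 137.7]
tool_rot: [-1.571, 0.0, 1.326]
force: [0.3, 0.9, -0.8]
width: 49.3
```

```bash
python3 -m jog '[{"x":0,"y":0.5,"z":0,"ax":0,"ay":0,"az":0,"grip":40},{"x":0,"y":0.5,"z":0,"ax":0,"ay":0,"az":0,"grip":40}]';python3 -m jog '[{"x":0,"y":0.5,"z":0,"ax":0,"ay":0,"az":0,"grip":40},{"x":0,"y":0.5,"z":0,"ax":0,"ay":0,"az":0,"grip":40}]'; python3 -c "
from h import *
s=read_state();print(s['eef_pos'],s['force'],s['torque'])"
```

```text
clock: 8.9
eef_pos: [606.8, 71.7, 137.5]
tool_rot: [-1.571, -0.0, 1.326]
force: [-0.3, -0.4, 1.4]
width: 49.1
clock: 9.1
eef_pos: [606.8, 71.7, 137.5]
tool_rot: [-1.571, -0.0, 1.326]
force: [-2.8, 0.2, 5.0]
width: 49.5
[606.7880908   71.67174325 137.47882161] [-2.84375872  0.19633729  5.03188169] [-0.00193594  0.44181607 -0.01188218]
```

```bash
python3 -m jog '[{"x":0,"y":-0.7,"z":1,"ax":0,"ay":0,"az":0,"grip":40},{"x":0,"y":-0.7,"z":4,"ax":0,"ay":0,"az":0,"grip":40},{"x":0,"y":-0.7,"z":8,"ax":0,"ay":0,"az":0,"grip":40},{"x":0,"y":-0.7,"z":10,"ax":0,"ay":0,"az":0,"grip":40},{"x":0,"y":-0.7,"z":10,"ax":0,"ay":0,"az":0,"grip":40}]'; python3 -m jog '[{"x":0,"y":0,"z":0,"ax":0,"ay":0,"az":0,"grip":40},{"x":0,"y":0,"z":0,"ax":0,"ay":0,"az":0,"grip":40}]';python3 - <<'E'
from h import *
s=read_state();print(s['force'],s['torque'],s['tool_rot'])
c=cam("wrist");save(c,"wk.png",(170,105,340,275),4)
E
```

```text
clock: 9.6
eef_pos: [596.7, 74.3, 137.5]
tool_rot: [-1.57, -0.0, 1.326]
force: [-1.2, -0.0, 0.6]
width: 49.4
clock: 9.8
eef_pos: [596.7, 74.2, 137.6]
tool_rot: [-1.57, -0.0, 1.326]
force: [-2.0, -0.0, 2.9]
width: 48.9
[-2.03265511 -0.02229275  2.87166488] [0.05092971 0.31121627 0.01881302] [-1.56979455e+00 -1.36416634e-04  1.32599928e+00]
```

View pics/wk.png

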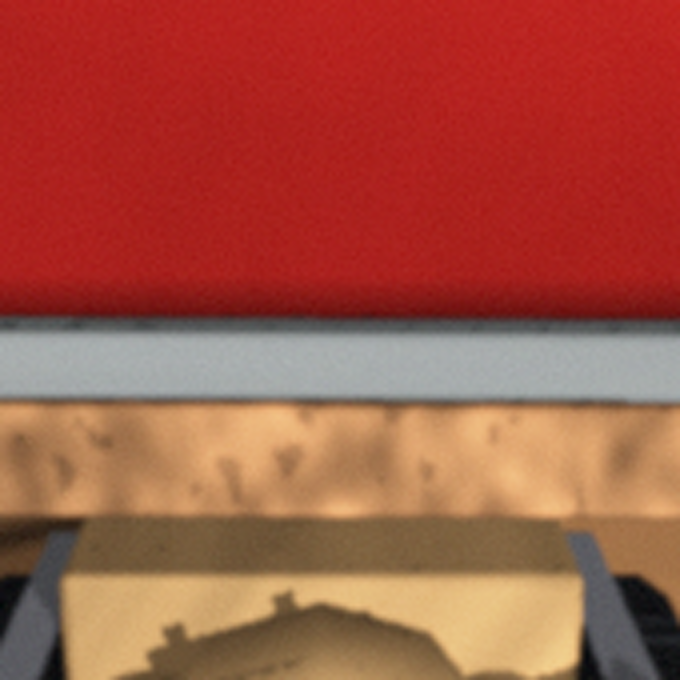

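```bash
python3 -m jog '[{"x":0,"y":-0.2,"z":1,"ax":0,"ay":0,"az":0,"grip":40},{"x":0,"y":-0.2,"z":1,"ax":0,"ay":0,"az":0,"grip":40}]'; for i in 1; do python3 -m jog '[{"x":0,"y":0,"z":1,"ax":0,"ay":0,"az":0,"grip":40},{"x":0,"y":0,"z":1,"ax":0,"ay":0,"az":0,"grip":40}]';done; python3 -m jog '[{"x":0,"y":0,"z":1,"ax":0,"ay":0,"az":0,"grip":40},{"x":0,"y":0,"z":1,"ax":0,"ay":0,"az":0,"grip":40}]'; python3 -c "
from h import *
s=read_state();print(s['eef_pos'],s['force'],s['torque'])"
```

```text
clock: 10.05
eef_pos: [596.1, 74.4, 137.5]
tool_rot: [-1.571, 0.0, 1.326]
force: [-0.1, 0.1, -0.1]
width: 48.9
clock: 10.25
eef_pos: [595.1, 74.5, 137.6]
tool_rot: [-1.571, 0.0, 1.326]
force: [0.1, -0.4, -1.3]
width: 49.1
clock: 10.45
eef_pos: [594.4, 74.7, 137.7]
tool_rot: [-1.571, 0.0, 1.326]
force: [0.7, -0.6, -0.8]
width: 49.5
[594.42072698  74.72885018 137.65428718] [ 0.69488354 -0.60643526 -0.80824441] [-0.00502718 -0.20111357 -0.02912168]
```

```bash
python3 -m jog '[{"x":0,"y":0.1,"z":1,"ax":0,"ay":0,"az":0,"grip":40},{"x":0,"y":0.1,"z":1,"ax":0,"ay":0,"az":0,"grip":40},{"x":0,"y":0.1,"z":1,"ax":0,"ay":0,"az":0,"grip":40}]';  python3 -c "
from h import *
s=read_state();print(s['eef_pos'],s['force'],s['torque'])"; python3 -m jog '[{"x":0,"y":0,"z":1,"ax":0,"ay":0,"az":0,"grip":40},{"x":0,"y":0,"z":1,"ax":0,"ay":0,"az":0,"grip":40},{"x":0,"y":0,"z":1,"ax":0,"ay":0,"az":0,"grip":40}]'; python3 -c "
from h import *
s=read_state();print(s['eef_pos'],s['force'],s['torque'])"
```

```text
clock: 10.75
eef_pos: [593.9, 74.9, 137.7]
tool_rot: [-1.572, -0.0, 1.326]
force: [2.8, -0.9, -2.2]
width: 49.5
[593.92934993  74.85528045 137.72296907] [ 2.82487965 -0.85919386 -2.24219934] [-0.2128854  -0.6862225  -0.06269572]
clock: 11.05
eef_pos: [593.4, 75.0, 137.8]
tool_rot: [-1.573, -0.0, 1.326]
force: [4.8, -1.4, -4.3]
width: 49.2
[593.41093881  74.99857023 137.79331265] [ 4.80713477 -1.44322367 -4.32751163] [-0.3029032  -1.12838877 -0.15199975]
```

```bash
python3 -m jog '[{"x":0,"y":0.6,"z":0.5,"ax":0,"ay":0,"az":0,"grip":40},{"x":0,"y":0.6,"z":1,"ax":0,"ay":0,"az":0,"grip":40},{"x":0,"y":0.6,"z":1,"ax":0,"ay":0,"az":0,"grip":40}]';  python3 -c "
from h import *
s=read_state();print(s['eef_pos'],s['force'],s['torque'])"; python3 -m jog '[{"x":0,"y":0,"z":0,"ax":0,"ay":0,"az":0,"grip":40},{"x":0,"y":0,"z":0,"ax":0,"ay":0,"az":0,"grip":40},{"x":0,"y":0,"z":0,"ax":0,"ay":0,"az":0,"grip":40}]'; python3 -c "
from h import *
s=read_state();print(s['eef_pos'],s['force'],s['torque'])"
```

```text
clock: 11.35
eef_pos: [593.2, 75.0, 137.7]
tool_rot: [-1.575, -0.0, 1.325]
force: [6.2, -1.4, -2.3]
width: 49.1
[593.21689118  75.022296   137.73287142] [ 6.17898449 -1.37846633 -2.32129888] [-0.34442609 -1.21905111 -0.10409422]
clock: 11.65
eef_pos: [593.2, 75.0, 137.8]
tool_rot: [-1.575, -0.0, 1.325]
force: [6.0, -0.8, -1.9]
width: 49.0
[593.24513063  75.01977928 137.75096937] [ 6.0117228  -0.79024659 -1.86964568] [-0.32762097 -1.19546383 -0.14021192]
```

```bash
python3 -m jog '[{"x":0,"y":0.5,"z":0.5,"ax":0,"ay":0,"az":0,"grip":40},{"x":0,"y":0.5,"z":1,"ax":0,"ay":0,"az":0,"grip":40},{"x":0,"y":0.5,"z":1,"ax":0,"ay":0,"az":0,"grip":40}]';  python3 -c "
from h import *
s=read_state();print(s['eef_pos'],s['force'],s['torque'])"; python3 -m jog '[{"x":0,"y":0.4,"z":0.5,"ax":0,"ay":0,"az":0,"grip":40},{"x":0,"y":0.4,"z":1,"ax":0,"ay":0,"az":0,"grip":40},{"x":0,"y":0.4,"z":1,"ax":0,"ay":0,"az":0,"grip":40}]'; python3 -c "
from h import *
s=read_state();print(s['eef_pos'],s['force'],s['torque'])"
```

```text
clock: 11.95
eef_pos: [593.0, 75.1, 137.7]
tool_rot: [-1.577, -0.001, 1.325]
force: [6.4, -2.2, -0.1]
width: 49.2
[593.03683578  75.08193356 137.66408702] [ 6.35635508 -2.2008789  -0.14303768] [-0.35070678 -1.34709378 -0.10646098]
clock: 12.25
eef_pos: [592.8, 75.1, 137.7]
tool_rot: [-1.578, -0.001, 1.325]
force: [7.6, -2.5, -0.3]
width: 49.2
[592.84474041  75.07691708 137.65396837] [ 7.56568362 -2.52936034 -0.29235063] [-0.34502106 -1.51582494 -0.16713001]
```

```bash
python3 -m jog '[{"x":0,"y":0.2,"z":0.3,"ax":0.003,"ay":0,"az":0,"grip":40},{"x":0,"y":0.2,"z":0.5,"ax":0.006,"ay":0,"az":0,"grip":40},{"x":0,"y":0.2,"z":0.5,"ax":0.006,"ay":0,"az":0,"grip":40},{"x":0,"y":0.2,"z":0.5,"ax":0.006,"ay":0,"az":0,"grip":40}]';  python3 - <<'E'
from h import *
s=read_state();print(s['eef_pos'],s['force'],s['torque'],s['tool_rot'])
c=cam("wrist");save(c,"wl.png",(170,105,340,275),4)
c=cam("scene");u,v=proj(c,[606,71,140]).astype(int); save(c,"sl.png",(u-50,v-50,u+50,v+50),6)
E
```

```text
clock: 12.65
eef_pos: [592.8, 75.1, 137.6]
tool_rot: [-1.573, -0.001, 1.325]
force: [7.8, -2.1, -0.4]
width: 49.2
[592.78327789  75.14745644 137.56646988] [ 7.79802111 -2.06974029 -0.37353217] [-0.41351738 -1.65405801 -0.1871532 ] [-1.57330377e+00 -1.03893254e-03  1.32485472e+00]
```

View pics/wl.png

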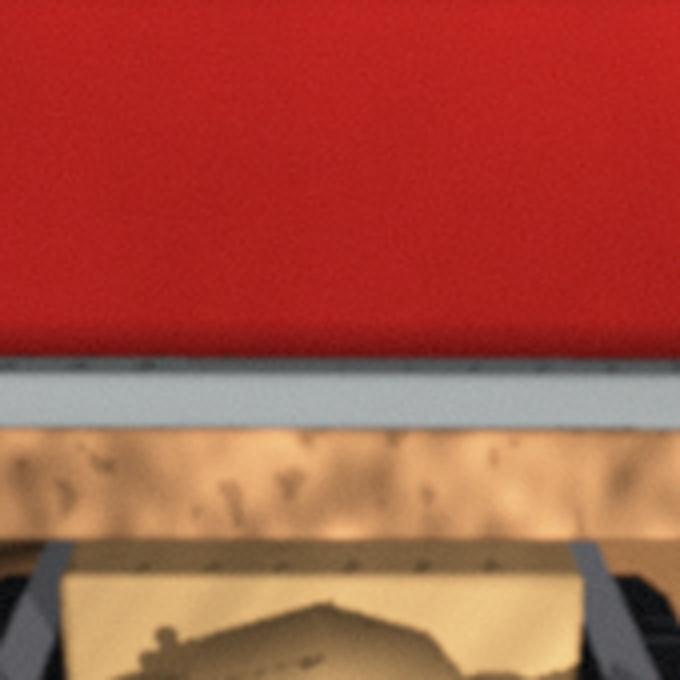

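View pics/sl.png

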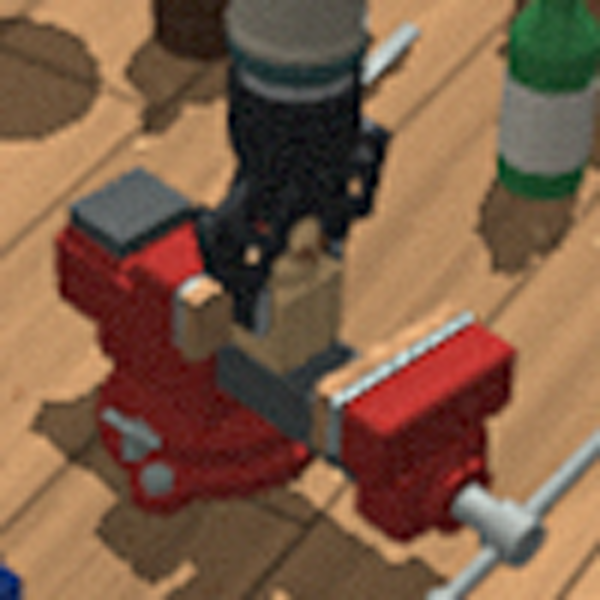

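```bash
cat > r.py <<'E'
from h import *
s=read_state();F=s['force'];M=s['torque'];xv=np.array([.971,-.2385,0]);yv=np.array([.2385,.971,0])
f=F@xv;print("t %.2f Fx %.2f Fy %.2f Fz %.2f  My %.3f Mz %.3f  lever %.1f lat %.1f"%(s['clock'],f,F@yv,F[2],M@yv,M[2],1e3*(M@yv)/f,-1e3*M[2]/f),s['eef_pos'].round(2),s['tool_rot'].round(4),round(s['width'],1))
E
python3 r.py
python3 -m jog '[{"x":0,"y":0,"z":0.4,"ax":0,"ay":0.004,"az":0,"grip":40},{"x":0,"y":0,"z":0.4,"ax":0,"ay":0.004,"az":0,"grip":40},{"x":0,"y":0,"z":0.4,"ax":0,"ay":0.004,"az":0,"grip":40}]'|tail -1;python3 r.py
python3 -m jog '[{"x":0,"y":0,"z":0,"ax":0,"ay":0,"az":0,"grip":40}]'|tail -1;python3 r.py
python3 -m jog '[{"x":0,"y":0,"z":0,"ax":0,"ay":0,"az":0,"grip":40}]'|tail -1;python3 r.py
python3 -m jog '[{"x":0,"y":0,"z":0,"ax":0,"ay":0.004,"az":0,"grip":40},{"x":0,"y":0,"z":0,"ax":0,"ay":0.004,"az":0,"grip":40}]'|tail -1;python3 r.py
python3 -m jog '[{"x":0,"y":0,"z":0,"ax":0,"ay":0,"az":0,"grip":40}]'|tail -1;python3 r.py
```

```text
t 12.75 Fx 8.99 Fy -0.24 Fz -0.59  My -1.754 Mz -0.181  lever -195.2 lat 20.1 [592.79  75.14 137.58] [-1.5734e+00 -1.0000e-03  1.3248e+00] 49.3
width: 49.2
t 13.05 Fx 8.93 Fy -0.56 Fz -1.01  My -1.862 Mz -0.072  lever -208.4 lat 8.1 [592.61  75.09 137.58] [-1.5739e+00 -8.0000e-04  1.3212e+00] 49.2
width: 49.2
t 13.15 Fx 8.64 Fy -0.40 Fz -1.04  My -1.925 Mz -0.026  lever -222.7 lat 3.0 [592.59  75.12 137.58] [-1.5738e+00 -8.0000e-04  1.3212e+00] 49.2
width: 49.1
t 13.25 Fx 8.47 Fy -0.28 Fz -0.04  My -1.861 Mz -0.065  lever -219.6 lat 7.6 [592.6   75.12 137.58] [-1.5738e+00 -8.0000e-04  1.3212e+00] 49.1
width: 49.2
t 13.45 Fx 9.44 Fy -0.54 Fz 0.62  My -1.889 Mz 0.136  lever -200.0 lat -14.4 [592.6   75.06 137.59] [-1.5739e+00 -6.0000e-04  1.3180e+00] 49.2
width: 49.3
t 13.55 Fx 7.95 Fy -1.03 Fz 0.69  My -1.897 Mz 0.173  lever -238.4 lat -21.7 [592.6   75.06 137.58] [-1.5739e+00 -6.0000e-04  1.3181e+00] 49.3
```

```bash
python3 -m jog '[{"x":0,"y":0,"z":0.5,"ax":0,"ay":-0.0025,"az":0,"grip":40},{"x":0,"y":0,"z":0.8,"ax":0,"ay":-0.0025,"az":0,"grip":40},{"x":0,"y":0,"z":0.8,"ax":0,"ay":-0.0025,"az":0,"grip":40}]'|tail -1;python3 r.py
python3 -m jog '[{"x":0,"y":0,"z":0,"ax":0,"ay":0,"az":0,"grip":40}]'|tail -1;python3 r.py
python3 -m jog '[{"x":0,"y":0,"z":0,"ax":0.004,"ay":0,"az":0,"grip":40},{"x":0,"y":0,"z":0,"ax":0.004,"ay":0,"az":0,"grip":40},{"x":0,"y":0,"z":0,"ax":0.004,"ay":0,"az":0,"grip":40}]'|tail -1;python3 r.py
python3 -m jog '[{"x":0,"y":0,"z":0,"ax":0,"ay":0,"az":0,"grip":40}]'|tail -1;python3 r.py
python3 -m jog '[{"x":0,"y":0,"z":0,"ax":-0.008,"ay":0,"az":0,"grip":40},{"x":0,"y":0,"z":0,"ax":-0.008,"ay":0,"az":0,"grip":40},{"x":0,"y":0,"z":0,"ax":-0.008,"ay":0,"az":0,"grip":40}]'|tail -1;python3 r.py
python3 -m jog '[{"x":0,"y":0,"z":0,"ax":0,"ay":0,"az":0,"grip":40}]'|tail -1;python3 r.py
```

```text
width: 49.1
t 13.85 Fx 8.76 Fy -0.16 Fz -1.09  My -2.124 Mz -0.010  lever -242.6 lat 1.2 [592.35  75.14 137.61] [-1.575e+00 -7.000e-04  1.320e+00] 49.1
width: 49.4
t 13.95 Fx 10.35 Fy 0.55 Fz -0.41  My -2.067 Mz 0.093  lever -199.7 lat -9.0 [592.34  75.16 137.61] [-1.575e+00 -7.000e-04  1.320e+00] 49.4
width: 49.3
t 14.25 Fx 9.82 Fy 0.49 Fz -2.00  My -2.234 Mz 0.082  lever -227.3 lat -8.4 [592.42  75.15 137.57] [-1.5711e+00 -7.0000e-04  1.3201e+00] 49.3
width: 49.5
t 14.35 Fx 10.58 Fy 0.38 Fz -0.76  My -2.223 Mz 0.012  lever -210.2 lat -1.2 [592.4   75.13 137.57] [-1.5711e+00 -7.0000e-04  1.3200e+00] 49.5
width: 49.1
t 14.65 Fx 9.88 Fy -0.75 Fz -1.10  My -1.985 Mz 0.002  lever -200.9 lat -0.2 [592.33  75.17 137.68] [-1.5789e+00 -7.0000e-04  1.3200e+00] 49.1
width: 49.2
t 14.75 Fx 10.26 Fy 0.13 Fz -0.64  My -2.056 Mz 0.055  lever -200.3 lat -5.3 [592.33  75.16 137.68] [-1.5789e+00 -7.0000e-04  1.3200e+00] 49.2
```

```bash
python3 -m jog '[{"x":0,"y":0.3,"z":0,"ax":0.005,"ay":0,"az":0,"grip":40},{"x":0,"y":0.3,"z":0,"ax":0.005,"ay":0,"az":0,"grip":40},{"x":0,"y":0.3,"z":0,"ax":0.005,"ay":0,"az":0,"grip":40}]'|tail -1;python3 r.py
for i in 1; do python3 -m jog '[{"x":0,"y":0,"z":0,"ax":0,"ay":0,"az":0,"grip":40},{"x":0,"y":0,"z":0,"ax":0,"ay":0,"az":0,"grip":40}]'|tail -1;python3 r.py;done
python3 -m jog '[{"x":0,"y":0,"z":0,"ax":0,"ay":0,"az":0,"grip":40},{"x":0,"y":0,"z":0,"ax":0,"ay":0,"az":0,"grip":40},{"x":0,"y":0,"z":0,"ax":0,"ay":0,"az":0,"grip":40}]'|tail -1;python3 r.py
python3 -m jog '[{"x":0,"y":0,"z":0,"ax":0,"ay":0,"az":0,"grip":40},{"x":0,"y":0,"z":0,"ax":0,"ay":0,"az":0,"grip":40},{"x":0,"y":0,"z":0,"ax":0,"ay":0,"az":0,"grip":40}]'|tail -1;python3 r.py
python3 - <<'E'
from h import *
c=cam("wrist");save(c,"wz.png",s=1.5)
c=cam("scene");u,v=proj(c,[606,71,140]).astype(int); save(c,"sz.png",(u-60,v-50,u+60,v+50),6)
E
```

```text
width: 48.9
t 15.05 Fx 9.37 Fy -0.24 Fz 1.28  My -2.014 Mz 0.067  lever -214.8 lat -7.2 [592.47  75.1  137.58] [-1.5742e+00 -9.0000e-04  1.3200e+00] 48.9
width: 49.3
t 15.25 Fx 9.61 Fy -0.55 Fz 0.19  My -2.026 Mz -0.019  lever -210.8 lat 2.0 [592.42  75.14 137.57] [-1.5741e+00 -9.0000e-04  1.3200e+00] 49.3
width: 49.0
t 15.55 Fx 8.73 Fy 0.12 Fz 1.33  My -2.017 Mz 0.020  lever -231.0 lat -2.3 [592.46  75.12 137.6 ] [-1.5742e+00 -9.0000e-04  1.3201e+00] 49.0
width: 49.1
t 15.85 Fx 9.81 Fy -0.60 Fz 1.54  My -2.021 Mz 0.066  lever -205.9 lat -6.7 [592.44  75.11 137.58] [-1.5742e+00 -9.0000e-04  1.3200e+00] 49.1
```

View pics/wz.png

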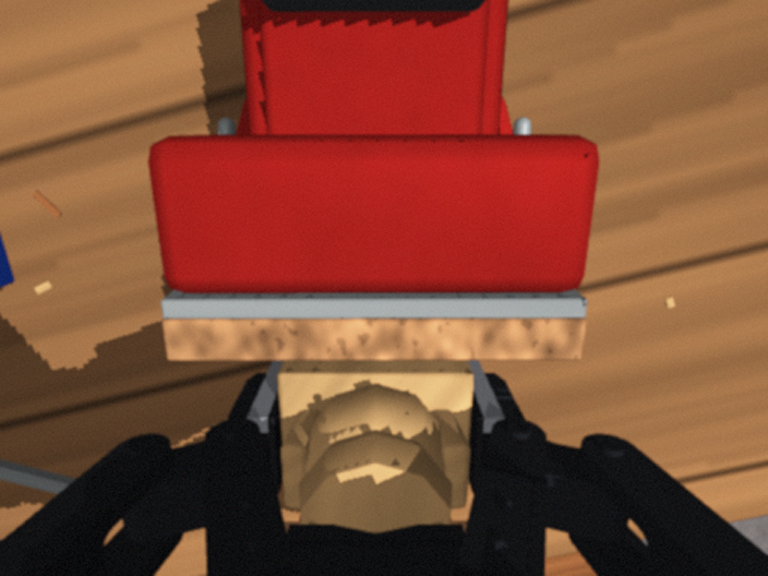

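View pics/sz.png

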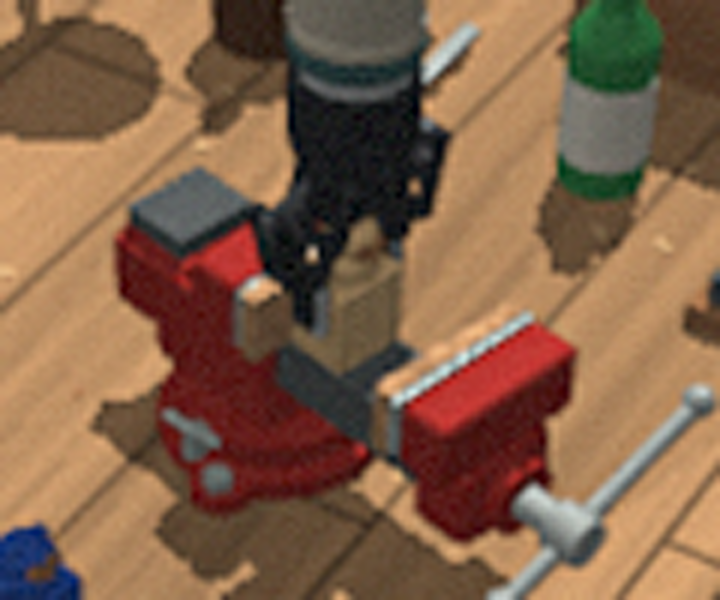

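```bash
python3 -m jog '[{"x":0,"y":0,"z":0.4,"ax":0.0005,"ay":0,"az":0,"grip":40},{"x":0,"y":0,"z":0.4,"ax":0.0005,"ay":0,"az":0,"grip":40}]'|tail -1;python3 r.py
for i in 1 ; do python3 -m jog '[{"x":0,"y":0,"z":0,"ax":0,"ay":0,"az":0,"grip":40},{"x":0,"y":0,"z":0,"ax":0,"ay":0,"az":0,"grip":40}]'|tail -1;python3 r.py;done
python3 -m jog '[{"x":0,"y":0,"z":0,"ax":0,"ay":0,"az":0,"grip":40},{"x":0,"y":0,"z":0,"ax":0,"ay":0,"az":0,"grip":40},{"x":0,"y":0,"z":0,"ax":0,"ay":0,"az":0,"grip":40}]'|tail -1;python3 r.py
python3 -m jog '[{"x":0,"y":0,"z":0,"ax":0,"ay":0,"az":0,"grip":40},{"x":0,"y":0,"z":0,"ax":0,"ay":0,"az":0,"grip":40},{"x":0,"y":0,"z":0,"ax":0,"ay":0,"az":0,"grip":40}]'|tail -1;python3 r.py
```

```text
width: 49.2
t 16.15 Fx 11.40 Fy -0.76 Fz 0.24  My -2.132 Mz 0.066  lever -187.0 lat -5.8 [592.3   75.17 137.58] [-1.5743e+00 -8.0000e-04  1.3200e+00] 49.2
width: 49.3
t 16.35 Fx 9.76 Fy -1.25 Fz -0.26  My -2.185 Mz 0.060  lever -223.9 lat -6.1 [592.32  75.15 137.59] [-1.5743e+00 -8.0000e-04  1.3200e+00] 49.3
width: 49.2
t 16.65 Fx 9.41 Fy -0.04 Fz 0.59  My -2.110 Mz 0.037  lever -224.3 lat -3.9 [592.33  75.14 137.61] [-1.5743e+00 -8.0000e-04  1.3200e+00] 49.2
width: 49.2
t 16.95 Fx 10.36 Fy -0.70 Fz 0.50  My -2.175 Mz 0.062  lever -209.9 lat -6.0 [592.32  75.15 137.59] [-1.5743e+00 -9.0000e-04  1.3200e+00] 49.2
```

Mean push is about 10.2 N, steady and square, with the owl resting on the bar. I'm handing it in.

```bash
python3 -c "
from cell import *
print(finish_job())"
```

```text
the job is handed in; nothing more can be done
None
```

The pale owl is standing on the slide bar in the middle of the jaws, its back against the fixed jaw's cork and its beak towards the carver. I handed the job in at about 17 s, with the gripper still holding it pressed there.

- **Push:** the last four readings along the vise axis were 11.4, 9.8, 9.4 and 10.4 N, a mean of about 10.2 N. Single readings are noisy, and friction on the bar makes the push on the cork uncertain by up to about 1 N.
- **Square to the cork:** the push first bore on one edge of the owl's back, with its centre about 20 mm to the side. I turned the tool about 0.3 degrees, which brought it to about 5 mm. The final tilt matches the tilt when I gripped the owl flat on the bench. The vertical centre of the push was not measured exactly, because I don't know how far the force sensor is from the tool.
- **Resting on the bar:** the tool height matches where the owl first touched the bar, and the force readings show the bar or the cork carrying the owl's weight plus a little more. I could not confirm from the pictures that the whole underside touches.
- **Position and clearance:** the wrist picture just before the last 0.4 mm of push shows the owl centred in the jaws to about 1 mm. By geometry the finger pads clear the cork by about 7 mm. No force reading suggested the fingers touching the vise.
- **Other things on the bench:** no force readings suggested the arm or gripper touched anything else. I did not take a separate picture of the whole bench at the end.

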